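# Fold out a tool-rack fork and hang a collet holder in it

## Task

Put the collet holder away: swing the folded-up fork of the tool rack out and down onto its stop, then lift the collet holder out of its steel block and hang it in that fork, taper down and flange fully down in the fork's round recess, just as the arbor hangs in the fork beside it, and let go. The fork has end play and can sit anywhere along its hinge pin, so feel your way in gently and never force it; leave the arbor and the other things on the bench where they are.

Things in the scene. Friction and masses are not known exactly. Their poses are not given: they have to be found in the camera images.
- fork (a joint): Angle (rad) of the folding fork: 0 = folded flat, standing straight up before the rack's back plate; 1.571 = out and down on its stop, level, tines pointing to -x of the rack. Hinge friction (0.22 Nm, some 3 N at the tine ends) keeps it wherever it is left. Push or pinch it with less than 60 N; the holder must not bear on it with more than 25 N.
- fork_pin (a point): Middle of the folding fork's hinge pin, fixed on the rack, 130 mm above the bench, axes as fork_seat. Fork: steel plate 66 mm wide, 6 mm thick, 87 mm from pin to tine ends; two tines 17.5 mm wide with a 31 mm slot between them. Folded up, its back is 3 mm behind the pin's middle (rim 6 mm), its front 3 mm before it.
- fork_seat (a point): Fixed on the rack, 133 mm up: centre of the recess floor where the holder's origin must come to rest, if the swung-out fork stood in the middle of its pin. x: level, toward the back plate, 54 mm to the pin; y: along the pin; z: up. The real fork stands up to 8 mm to either side along y, not measured, held there by stiff friction (45 N). True in x and z.
- rack: Grey steel tool rack fixed to the bench, origin under its middle, axes as fork_seat. Base 120 x 260 mm; upright back plate, front face 10 mm behind the fork's pin, top edge 175 mm up: the folded fork's tines stand 42 mm above it, free behind. Each fork has a round recess about its seat, 50 mm across and 3 mm deep (a raised rim broken by the slot); the slot ends in a half round about the seat.
- holder: Collet holder, bare steel, about 0.42 kg, round, upright in the block. Origin on its axis at the flange's underside, z up. Below it: shank 28 mm diameter for 4 mm, straight taper to 17 mm at 49 mm, 12 mm pull stud ending 70 mm below. Above: flange 48 mm diameter, 9 mm high; body 29 to 33 mm; collet nut 36 mm diameter from 22 to 43 mm (grasp it there), top at 47 mm.
- block: Bare steel holding block 90 x 90 x 78 mm (low feet 20 mm out at +y and -y) with one upright hole of 30 mm in the middle, fixed to the bench; origin at the centre of its underside. The holder's flange rests on its top.
- arbor: Another taper tool, 42 mm thick body with a 22 mm stub on top, hanging in the rack's other fork, which is fixed out, 124 mm to the +y side (rack axes) of the folding one. Origin at its flange's underside, on the axis; top 48 mm above. Leave it.
- spanner: Spanner, 226 mm long, lying on the bench; leave it. Origin under its middle.
- drill_chuck: Dark drill chuck, 42 mm diameter, 101 mm high, standing on the bench; leave it. Origin under its middle.
- soft_jaw: Black steel soft jaw, 40 x 75 x 30 mm, on the bench; leave it. Origin under its middle.
- cap: Turned steel cap, 44 mm diameter, 34 mm high, on the bench; leave it. Origin under its middle.
There are look-alikes about, which are no part of the job. Leave any turquoise look-alike of the block alone.

How it is judged:
On the way, in this order (a step that is already met when the one before it is completed fails the run):
1. the fork is swung out and down on its stop (value of joint fork above 1.5 rad), for 0.2 s.
2. with the fork out, the holder is lifted clear of the block (value of joint fork above 1.5 rad and z of holder in the frame of block above 0.15 m), for 0.1 s.
At the end, for the whole second after the job is handed in: Fork on its stop (joint above 1.5 rad); the released holder hangs in it at rest: origin within 3 mm of fork_seat in x, 11 mm in y (end play), less than 1.5 mm above and 2 mm below it, tilted less than 0.05 rad (value of joint fork above 1.5 rad and x of holder in the frame of fork_seat between -0.003 and 0.003 m and y of holder in the frame of fork_seat between -0.011 and 0.011 m and z of holder in the frame of fork_seat between -0.002 and 0.0015 m and angle between holder's own z axis and vertical below 0.05 rad and linear speed of holder below 0.02 m/s); the robot touches nothing.
It fails at once if the robot pushes or squeezes the fork with more than 60 N (contact force between the arm and fork above 60 N).
It fails at once if the holder is forced or dropped on the fork with more than 25 N (contact force between holder and fork above 25 N).
It fails at once if the arbor is shifted by more than 15 mm or tipped (distance of arbor from where it was at the start of the episode above 0.015 m or angle between arbor's own z axis and vertical above 0.15 rad).
It fails at once if a bystander is moved by more than 30 mm (distance of any of spanner, drill_chuck, soft_jaw, cap from where it was at the start of the episode above 0.03 m).
It also fails if it takes over 64 s, if anything falls off the work surface, if the arm or the gripper's body presses on something with over 40 N, if the wrist force passes 120 N, or if a joint passes its speed limit or range.

## Robot

A 7-joint arm with a two-finger parallel gripper is mounted at the origin on a cart in front of the work surface, level with it; the furniture and walls round the work are solid. World frame = base frame: x ahead of the robot, y to its left, z up, the work surface at z = 0. Lengths are in m, angles in rad, forces in N, time in s.
With the tool pointing down it reaches from about 0.35 to 0.9 m from the base axis. Payload 8.1 kg.
Tool frame: the origin (TCP) lies between the finger pads; the fingertips stand 14 mm ahead of it and the grasp point (between the pads) lies 5 mm behind it; z points along the fingers, y is the line along which they close (so a half turn about z gives the same grasp; the last joint's range is limited). The gripper opens to 85 mm and grips with 20 to 120 N. Pads are 22 mm wide; open, the fingers measure 114 mm over their backs; the gripper's body (76 mm by 85 mm) begins 54 mm behind the grasp point. The pads swing forward as they close: fully open they stand 13 mm farther back than shut.
Start: joints at [-1.444, 0.434, 0.025, 1.573, -0.012, 1.134, -0.075], TCP at [0.142, 0.609, 0.245] pointing down, gripper open.
Joint ranges: [-2.62, 2.62], [-0.44, 2.09], [-1.27, 1.32], [0.08, 2.57], [-1.32, 4.46], [0.12, 2], [-2.74, 2.74]. Speed limits (rad/s): [2.22, 2.22, 3.01, 3.01, 3.14, 3.14, 3.14].

## Interface

Orientations are given as a unit quaternion [w, x, y, z].
In Python, from rig import arm gives the robot as it stands. Calls block until the motion is done:
- arm.move_to(position, orientation): joint-space move of the TCP to a pose.
- arm.move_l(position, feed=0.15, frame=None, max_force=None): straight line of the TCP; frame=None keeps the orientation; feed is the mean speed in m/s. With max_force (N) it stops when the force on the tool has changed by that much, and returns True; else False.
- arm.movej(angles): joint-space move.
- arm.grip(opening, strength=None): finger opening in m; strength is the grip in N (None keeps the last); returns when the fingers have stopped.
- arm.hold(seconds).
- arm.ik(position, orientation): joint angles nearest the present ones, or None.
- arm.snapshot(name): name is "side" or "top" or "wrist"; returns a dict with "img" (480x640x3 uint8, red, green, blue), "z_map" (480x640 float32, m along the optical axis (not along the pixel's ray), 0 where there is no reading), "intrinsics" (3x3 intrinsics, pixels), "world_from_camera" (4x4, takes a point from camera to world coordinates). Camera axes: x right, y up, looking along -z (the intrinsics and any distortion apply to the point x, -y, -z); pixel columns grow to the right and rows downward; lengths in m; the calibration is good to about 2 mm. The wrist camera is an equidistant fisheye: a pixel r from the principal point sees the ray r / f radians off the axis. A picture is of the moment at which its call begins.
A pose or a line that the arm cannot do raises arm.MotionError and nothing moves.
- arm.finish_job(): hands the job in; it is judged then, once.
Trained networks look in the newest picture that a camera, given by its name, has taken for a name from the list of things; names that differ only in an ending like _2 or _b are one class to them, and where a whole thing is asked for, a point or a joint stands for the part that bears it (a point fixed in the world has none). Each returns a list of dicts, best first, with "conf" (0 to 1); they miss things now and then, are a little off and sometimes report something else, mostly with a low value. They report only what shows in the picture. A call takes as long as a camera call. They do not tell look-alikes from the thing itself.
- arm.spot_in(target, camera): "point" ([column, row] in pixels, amid what is visible of it).
Readings, each from a call of its own:
- arm.read_time_s(): time.
- arm.read_joint_pos(): joint angles.
- arm.read_joint_vel(): joint speeds.
- arm.read_joint_torque(): joint torques, N m.
- arm.read_eef_pos(): TCP position.
- arm.read_orientation(): TCP orientation.
- arm.read_contact_force(): force on the tool from outside, world axes, zero at the start.
- arm.read_ft_torque(): the same for the moment, N m.
- arm.read_width(): finger opening in m.
- arm.read_grasp_force(): force on a finger pad.
Only numpy, scipy, OpenCV 4.12 (cv2) and the standard library are available. Lean on these libraries where they do the work, as an engineer would, in place of code of your own. Each camera call takes 0.05 s, during which the arm holds its last target. There are 200 camera calls.

## Working session

There is one attempt and no reset: what is moved stays moved. The work goes in short steps, each a Python script; the robot and the scene stay as the last script left them, time stands still between calls to the robot, and variables do not carry over. Pictures are saved under pics/ and viewed, at most 10 in all, crops included, and the job is handed in when it is done.

```bash
mkdir -p pics; ls; cat > h.py <<'E'
import numpy as np, cv2
from rig import arm
def snap(n):
    s=arm.snapshot(n); return s
def cloud(s):
    K=s["intrinsics"];T=s["world_from_camera"];z=s["z_map"]
    v,u=np.mgrid[0:480,0:640]
    x=(u-K[0,2])/K[0,0];y=(v-K[1,2])/K[1,1]
    P=np.stack([x*z,-y*z,-z],-1)@T[:3,:3].T+T[:3,3]
    P[z<=0]=np.nan
    return P
E
python3 - <<'E'
from h import *
for n in("top","side"):
    s=snap(n); np.savez(f"{n}.npz",**s)
    cv2.imwrite(f"pics/{n}0.png",s["img"][:,:,::-1])
    P=cloud(s)
    print(n,s["world_from_camera"].round(3).tolist(),s["intrinsics"].tolist(),(s["z_map"]>0).mean())
    for t in("fork","holder","block","rack","arbor","spanner","drill_chuck","soft_jaw","cap"):
        for d in arm.spot_in(t,n)[:3]:
            c,r=map(int,d["point"]); print(t,[c,r],round(d["conf"],2),P[r,c].round(3))
print(arm.read_time_s())
E
```

```text
pics
top [[0.026, 0.995, -0.097, 0.399], [-1.0, 0.026, -0.01, 0.189], [-0.007, 0.097, 0.995, 1.288], [0.0, 0.0, 0.0, 1.0]] [[520.1185868808719, 0.0, 314.0272905390521], [0.0, 520.1185868808719, 245.167542793524], [0.0, 0.0, 1.0]] 0.9961263020833333
fork [344, 245] 0.69 [0.514 0.133 0.132]
holder [419, 284] 0.62 [ 0.431 -0.036  0.124]
holder [315, 252] 0.36 [0.506 0.198 0.01 ]
block [411, 292] 0.88 [ 0.414 -0.027  0.076]
rack [315, 252] 0.85 [0.506 0.198 0.01 ]
arbor [285, 251] 0.85 [0.493 0.261 0.18 ]
arbor [420, 284] 0.73 [ 0.431 -0.038  0.126]
drill_chuck [435, 209] 0.78 [ 0.613 -0.087  0.055]
soft_jaw [198, 271] 0.74 [0.451 0.48  0.03 ]
cap [241, 288] 0.76 [0.413 0.373 0.036]
cap [315, 253] 0.54 [0.504 0.198 0.008]
side [[0.914, 0.19, -0.359, 0.153], [-0.406, 0.373, -0.834, -0.637], [-0.025, 0.908, 0.418, 0.533], [0.0, 0.0, 0.0, 1.0]] [[529.6682158528848, 0.0, 323.89627219028716], [0.0, 529.6682158528848, 242.29760372023165], [0.0, 0.0, 1.0]] 0.995947265625
fork [341, 223] 0.89 [0.508 0.112 0.187]
holder [341, 325] 0.81 [ 0.426 -0.057  0.107]
holder [325, 265] 0.16 [0.557 0.298 0.01 ]
block [364, 217] 0.86 [0.69  0.37  0.071]
block [345, 363] 0.79 [ 0.411 -0.1    0.074]
rack [322, 269] 0.69 [0.543 0.283 0.011]
arbor [298, 218] 0.63 [0.481 0.246 0.152]
spanner [270, 330] 0.78 [0.372 0.12  0.007]
drill_chuck [461, 326] 0.69 [ 0.613 -0.092  0.071]
soft_jaw [255, 241] 0.86 [0.451 0.463 0.022]
cap [251, 259] 0.76 [0.411 0.357 0.031]
1.0
```

View pics/top0.png

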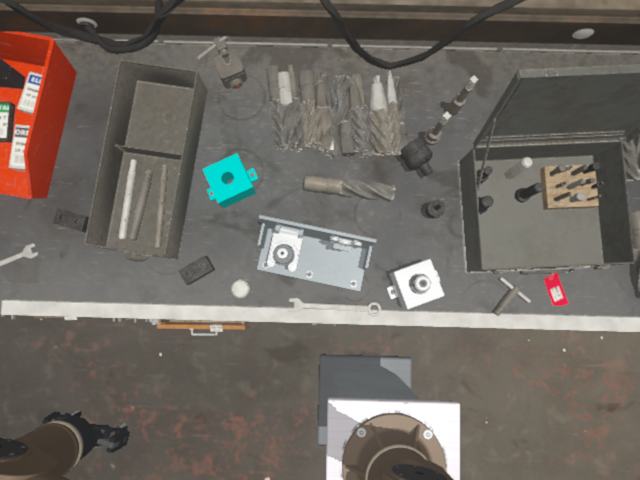

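View pics/side0.png

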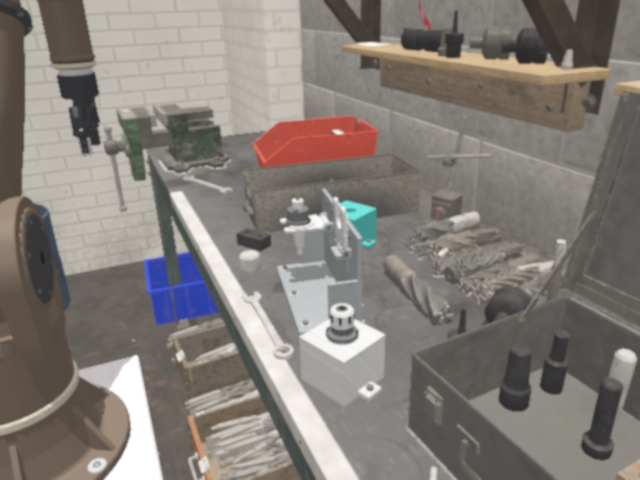

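Candidates are as follows:
- **Holder:** the one in the white/bare steel block at top (420,284), side (341,325). The look-alikes are the arbor at top (284,252) and the black tools in the case.
- **Block:** white at (415,285). The turquoise look-alike at (230,180) stays alone.
- **Fork:** folded, at (345,243), right half of the rack. The fixed fork with the arbor is at (285,250).

I choose the white block's holder and the folded right fork, and measure them next.

```bash
cat > m.py <<'E'
from h import *
for n in("top","side"):
    s=dict(np.load(f"{n}.npz"));P=cloud(s);Q=P.reshape(-1,3);Q=Q[~np.isnan(Q[:,0])]
    def box(x0,x1,y0,y1,z0,z1):
        m=(Q[:,0]>x0)&(Q[:,0]<x1)&(Q[:,1]>y0)&(Q[:,1]<y1)&(Q[:,2]>z0)&(Q[:,2]<z1);return Q[m]
    def desc(t,q):
        if len(q)<3: print(n,t,len(q));return
        r=cv2.minAreaRect(q[:,:2].astype(np.float32)*1000)
        print(n,t,len(q),q.mean(0).round(4),"rect c",np.round(r[0],1),"wh",np.round(r[1],1),"a",round(r[2],1),"z",np.percentile(q[:,2],[5,50,95]).round(4))
    desc("plate top",box(.45,.65,.05,.36,.165,.182)if n=="top" else box(.5,.65,.05,.36,.168,.178))
    desc("fork tips",box(.45,.62,.05,.2,.19,.23))
    desc("arborstub",box(.43,.53,.2,.3,.166,.19))
    desc("arbor body",box(.43,.53,.2,.3,.14,.19))
    desc("nut",box(.38,.48,-.1,.03,.112,.14))
    desc("flange",box(.38,.48,-.1,.03,.083,.11))
    desc("blocktop",box(.34,.5,-.12,.06,.07,.082))
    desc("rackbase",box(.4,.62,.05,.34,.006,.02))
E
python3 m.py
python3 - <<'E'
import cv2
i=cv2.imread("pics/top0.png");j=cv2.imread("pics/side0.png")
a=cv2.resize(i[205:315,250:450],(800,440),interpolation=cv2.INTER_CUBIC)
cv2.imwrite("pics/crop1.png",a)
E
```

```text
top plate top 653 [0.5312 0.2012 0.1734] rect c [502.7 200.4] wh [258.5  91.7] a 79.5 z [0.1661 0.1737 0.1799]
top fork tips 72 [0.5141 0.1319 0.2098] rect c [514.9 131.3] wh [66.1  9.5] a 79.8 z [0.1957 0.2119 0.217 ]
top arborstub 112 [0.4871 0.2658 0.177 ] rect c [488.1 265. ] wh [31.7 30.6] a 7.8 z [0.1666 0.1795 0.1834]
top arbor body 345 [0.4867 0.2651 0.164 ] rect c [489.6 265.7] wh [46.9 51.8] a 68.0 z [0.1415 0.1633 0.1817]
top nut 209 [ 0.4328 -0.0443  0.1233] rect c [432.7 -45.1] wh [33.5 35.5] a 1.4 z [0.1177 0.1236 0.1281]
top flange 132 [ 0.4314 -0.0367  0.0879] rect c [418.7 -34.4] wh [81.2 77.4] a 84.4 z [0.0834 0.0866 0.1041]
top blocktop 1154 [ 0.4326 -0.0447  0.0771] rect c [433.  -45.4] wh [90.  90.6] a 21.3 z [0.0733 0.0773 0.0805]
top rackbase 2951 [0.4799 0.1829 0.0099] rect c [512.5 203.6] wh [267.9 211.3] a 89.6 z [0.0066 0.0096 0.0141]
side plate top 294 [0.5313 0.1582 0.1732] rect c [535.2 194.4] wh [257.6  23.8] a 79.4 z [0.1688 0.174  0.176 ]
side fork tips 178 [0.5125 0.1281 0.2035] rect c [514.7 132.1] wh [66.4  9.9] a 79.4 z [0.1919 0.2034 0.2157]
side arborstub 115 [0.4856 0.2617 0.1749] rect c [485.9 261.1] wh [26.8 20.1] a 71.4 z [0.167  0.1755 0.1814]
side arbor body 453 [0.484  0.2577 0.1587] rect c [485.6 264.7] wh [39.4 49.4] a 58.1 z [0.1413 0.1596 0.1805]
side nut 399 [ 0.4297 -0.0499  0.1216] rect c [431.9 -46.1] wh [32.5 35. ] a 72.8 z [0.1129 0.1234 0.1262]
side flange 516 [ 0.4282 -0.0532  0.0929] rect c [431.4 -48.3] wh [38.5 49.2] a 70.2 z [0.0855 0.0886 0.1084]
side blocktop 1820 [ 0.426  -0.0579  0.0772] rect c [432.9 -43.1] wh [93.4 92.8] a 21.4 z [0.072  0.0777 0.0796]
side rackbase 2915 [0.4812 0.2135 0.0103] rect c [494.1 203.8] wh [260.  118.8] a 79.7 z [0.0081 0.01   0.0149]
```

View pics/crop1.png

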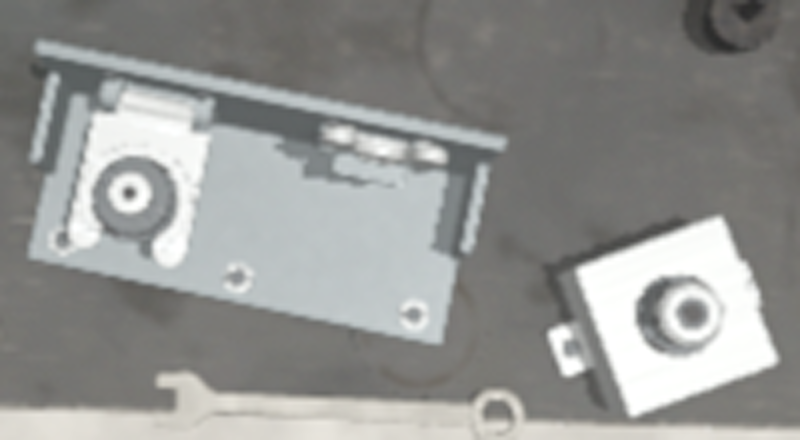

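The crop shows the arbor at (130,190) hanging in the left fork. The folded fork's rim and tines are at (385,145), and the holder is at (690,315) in the bare steel block, so the choice is confirmed. Next I move above the fork and refine with the wrist camera.

```bash
cat >> h.py <<'E'
from scipy.spatial.transform import Rotation as R
T0=np.deg2rad(-10.5)
def quat(yaw):  # tool down, tool y axis along world direction at yaw+90deg
    ey=np.array([-np.sin(yaw),np.cos(yaw),0]);ez=np.array([0,0,-1.]);ex=np.cross(ey,ez)
    q=R.from_matrix(np.stack([ex,ey,ez],1)).as_quat();return [q[3],q[0],q[1],q[2]]
def wcloud(s):
    K=s["intrinsics"];T=s["world_from_camera"];z=s["z_map"]
    v,u=np.mgrid[0:480,0:640]
    a=(u-K[0,2])/K[0,0];b=(v-K[1,2])/K[1,1];r=np.hypot(a,b)+1e-9
    k=np.tan(np.minimum(r,1.3))/r
    P=np.stack([a*k*z,-b*k*z,-z],-1)@T[:3,:3].T+T[:3,3]
    P[(z<=0)|(r>1.2)]=np.nan
    return P
E
python3 - <<'E'
from h import *
s=np.load("side.npz")
for n in("top","side"):
    Q=cloud(dict(np.load(f"{n}.npz"))).reshape(-1,3);Q=Q[~np.isnan(Q[:,0])]
    c,si=np.cos(T0),np.sin(T0);p0=np.array([.518,.1335])
    d=Q[:,:2]-p0;X=d@[c,si];Y=d@[-si,c];Z=Q[:,2]
    def b(*l):
        m=(X>l[0])&(X<l[1])&(Y>l[2])&(Y<l[3])&(Z>l[4])&(Z<l[5]);return X[m],Y[m],Z[m]
    pc=lambda a:np.percentile(a,[0,3,50,97,100]).round(4) if len(a) else None
    for t,l in dict(plate=(.0,.04,-.09,.23,.172,.178),fork=(-.03,.03,-.06,.06,.19,.22),base=(-.13,.0,-.1,.23,.007,.013)).items():
        x,y,z=b(*l);print(n,t,len(x),pc(x),pc(y), np.polyfit(y,x,1).round(4) if len(x)>3 else"")
p=arm.read_eef_pos();q=arm.read_orientation();print(p,q)
for yw in (T0,T0+np.pi):
    j=arm.ik([.52,.13,.40],quat(yw));print(yw,None if j is None else np.round(j,2))
E
```

```text
top plate 369 [0.0098 0.0103 0.014  0.0179 0.0183] [-0.0662 -0.057   0.0617  0.1833  0.1923] [-0.002   0.0141]
top fork 71 [-0.0073 -0.0071 -0.0038  0.0016  0.0023] [-0.0357 -0.0336 -0.0185  0.0293  0.0303] [-0.0029 -0.0035]
top base 2200 [-0.1299 -0.0931 -0.0523 -0.0048 -0.0002] [-0.0992 -0.0598  0.031   0.1834  0.212 ] [-0.0407 -0.0497]
side plate 171 [0.0003 0.0025 0.0128 0.0171 0.0177] [-0.0658 -0.0634 -0.0006  0.1859  0.1918] [0.0005 0.0125]
side fork 178 [-0.0078 -0.0075 -0.0052  0.0016  0.002 ] [-0.0352 -0.0346 -0.0199  0.0265  0.0312] [-0.0015 -0.0045]
side base 2584 [-0.1294 -0.0942 -0.0574 -0.007  -0.    ] [-0.0996 -0.0554  0.0667  0.1862  0.2173] [ 0.1219 -0.0643]
[0.14243028 0.60857756 0.24533433] [1.60032047e-05 1.14698625e-01 9.93400334e-01 3.36392208e-05]
-0.1832595714594046 [-0.76  0.2   0.53  1.56 -0.1   1.41  1.16]
2.9583330821303884 [-1.    0.23  0.84  1.57 -0.17  1.42 -1.9 ]
```

```bash
cat > w.py <<'E'
from h import *
def rackpts(P,p0,t=T0):
    Q=P.reshape(-1,3);Q=Q[~np.isnan(Q[:,0])];c,si=np.cos(t),np.sin(t)
    d=Q[:,:2]-p0;return d@[c,si],d@[-si,c],Q[:,2]
E
python3 - <<'E'
from w import *
q=quat(T0)
arm.move_l([.142,.609,.36],feed=.3)
arm.move_to([.50,.15,.40],q)
s=snap("wrist");np.savez("w1.npz",**s);cv2.imwrite("pics/w1.png",s["img"][:,:,::-1])
print(arm.read_time_s(),arm.read_eef_pos(),s["intrinsics"].tolist(),s["world_from_camera"].round(3).tolist())
X,Y,Z=rackpts(wcloud(s),np.array([.518,.1335]))
pc=lambda a:np.percentile(a,[0,3,50,97,100]).round(4) if len(a) else None
for t,l in dict(plate=(.0,.04,-.09,.23,.172,.178),fork=(-.03,.03,-.06,.06,.19,.22),forktop=(-.03,.03,-.06,.06,.213,.22),stub=(-.09,0,.07,.17,.174,.19),base=(-.13,.0,-.1,.23,.007,.013)).items():
    m=(X>l[0])&(X<l[1])&(Y>l[2])&(Y<l[3])&(Z>l[4])&(Z<l[5]);print(t,m.sum(),pc(X[m]),pc(Y[m]),pc(Z[m]))
E
```

```text
3.675 [0.49974199 0.15118838 0.39975073] [[371.64829954431775, 0.0, 319.39912596580285], [0.0, 371.64829954431775, 240.05041055930852], [0.0, 0.0, 1.0]] [[0.182, -0.949, -0.258, 0.436], [0.983, 0.175, 0.048, 0.163], [0.0, -0.263, 0.965, 0.528], [0.0, 0.0, 0.0, 1.0]]
plate 1870 [0.0001 0.0114 0.0147 0.0184 0.019 ] [-0.0638 -0.0562  0.0586  0.1851  0.195 ] [0.172  0.1725 0.1749 0.1764 0.1774]
fork 455 [-0.0067 -0.0064 -0.0049 -0.0001  0.0035] [-0.0326 -0.031  -0.0157  0.0307  0.0323] [0.1902 0.1937 0.2132 0.2171 0.2181]
forktop 233 [-0.0067 -0.0065 -0.0035 -0.0004 -0.0001] [-0.0312 -0.03   -0.0176  0.0298  0.0307] [0.213  0.2134 0.2155 0.2173 0.2181]
stub 396 [-0.0637 -0.0627 -0.0533 -0.0439 -0.0422] [0.1162 0.1173 0.1268 0.1369 0.1385] [0.1746 0.176  0.1811 0.1828 0.184 ]
base 8963 [-0.1299 -0.0926 -0.0509 -0.0036 -0.    ] [-0.0995 -0.0572  0.0331  0.1539  0.2192] [0.007  0.0082 0.0101 0.0119 0.013 ]
```

View pics/w1.png

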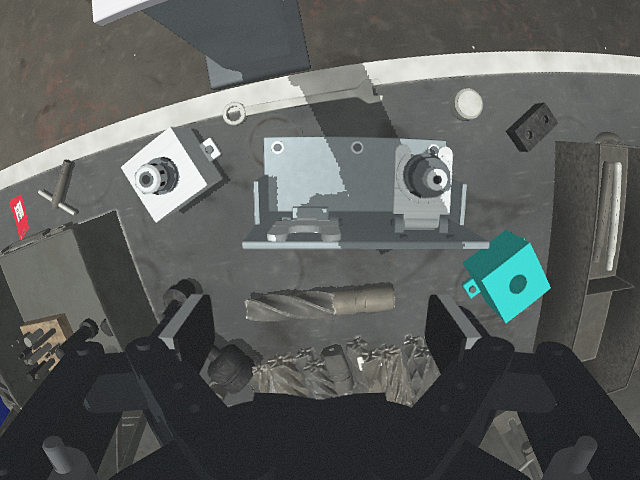

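Wrist view: the folded fork is at (305,228), leaning about 0.04 rad forward. The plate is at (365,243), the arbor at (428,178), and the holder at (155,178). Now I swing the fork out with both fingers, one behind each tine.

```bash
cat >> w.py <<'E'
P0=np.array([.5185,.1335])
def W(X,Y,z,t=T0):
    c,s=np.cos(t),np.sin(t);return [P0[0]+c*X-s*Y,P0[1]+s*X+c*Y,z]
E
python3 - <<'E'
from w import *
q=quat(T0);TIP=.012;r=.072
arm.grip(.036,20);print(arm.read_width())
f0=np.array(arm.read_contact_force());Y=0.
arm.move_to(W(.030,Y,.29),q)
print("down",arm.move_l(W(.030,Y,.202+TIP),feed=.15,max_force=10))
print("free",np.array(arm.read_contact_force())-f0)
for th in np.linspace(.05,1.5,14):
    x=-r*np.sin(th)+.003*np.cos(th);z=.13+r*np.cos(th)+.003*np.sin(th)
    if th>.9: z+=.003*(th-.9)/.6
    h=arm.move_l(W(x+.011,Y,z+TIP),feed=.08,max_force=25)
    print(round(th,2),h,(np.array(arm.read_contact_force())-f0).round(1))
    if h: break
print(arm.read_time_s(),arm.read_eef_pos())
E
```

```text
0.03611104022878065
down False
free [ 0.26926345 -0.26104253  0.140913  ]
0.05 False [ 0.1  0.4 -1.1]
0.16 False [-0.5 -0.5  0.2]
0.27 False [-0.5 -0.2  0.4]
0.38 False [ 0.6 -1.1  0.5]
0.5 False [-1.6 -0.7 -0.4]
0.61 False [-0.5 -0.7  0.2]
0.72 False [ 0.7 -0.   0.7]
0.83 False [-0.3 -1.3 -0.2]
0.94 False [-0.3  0.5 -0.4]
1.05 False [ 0.6 -0.4  0.5]
1.17 False [ 0.2 -0.8  0.1]
1.28 False [-0.5  0.1 -0.9]
1.39 False [ 0.3 -0.9 -0.3]
1.5 False [-0.3 -0.2 -0.9]
9.0667 [0.45873316 0.14446354 0.15303048]
```

```bash
python3 - <<'E'
from w import *
s=snap("side");i=s["img"][:,:,::-1][150:350,230:430]
cv2.imwrite("pics/s2.png",cv2.resize(i,(600,600),interpolation=cv2.INTER_CUBIC))
E
```

```text
(no output)
```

View pics/s2.png

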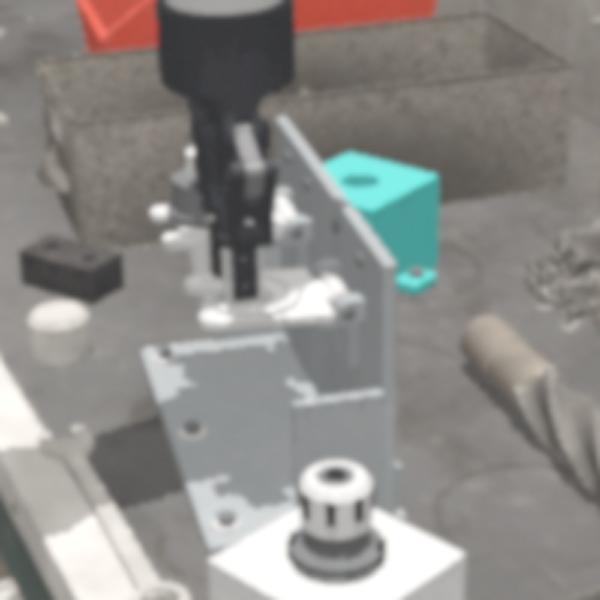

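The picture shows the fork swung out, nearly level at (270,310), with the fingers on it. Next I press it gently to its stop, rise, and look with the wrist camera.

```bash
cat > fit.py <<'E'
from w import *
from scipy.optimize import least_squares
pc=lambda a:np.percentile(a,[2,50,98]).round(4) if len(a) else None
def measure(s):
    X,Y,Z=rackpts(wcloud(s),P0)
    m=(X>-.1)&(X<-.01)&(abs(Y)<.06)&(Z>.12)&(Z<.145)
    x,y,z=X[m],Y[m],Z[m];print("fork",m.sum(),pc(x),pc(y),pc(z))
    t=(x<-.06);print(" z near tips",np.median(z[t]),"z near pin",np.median(z[(x>-.05)]))
    # fork sides and slot, for x in outer part
    for a,b in((-.088,-.078),(-.078,-.068),(-.068,-.058),(-.058,-.05)):
        k=(x>a)&(x<b);yy=np.sort(y[k])
        if len(yy)>5:
            g=np.diff(yy);i=g.argmax();print(a,k.sum(),"edges",yy[[0,i,i+1,-1]].round(4),"slot mid",((yy[i]+yy[i+1])/2).round(4),"side mid",((yy[0]+yy[-1])/2).round(4))
E
python3 - <<'E'
from fit import *
q=quat(T0);f0=np.array(arm.read_contact_force())
p=np.array(arm.read_eef_pos())
h=arm.move_l(list(p+[0,0,-.02]),feed=.02,max_force=14)
p=np.array(arm.read_eef_pos());print(h,p,(np.array(arm.read_contact_force())-f0).round(1))
arm.hold(.3)
arm.move_l(list(p+[0,0,.12]),feed=.25)
arm.move_to(W(-.00,0,.32),q)
s=snap("wrist");np.savez("w2.npz",**s);cv2.imwrite("pics/w2.png",s["img"][:,:,::-1])
measure(s);X,Y,Z=rackpts(wcloud(s),P0)
m=(abs(X+.0535)<.02)&(abs(Y-.127)<.02)&(Z>.174)&(Z<.19);print("stub",pc(X[m]),pc(Y[m]))
m=(abs(X-.02)<.02)&(Y>-.08)&(Y<.2)&(Z>.172)&(Z<.178);print("plate",pc(X[m]),np.polyfit(Y[m],X[m],1))
print(arm.read_time_s())
E
```

```text
True [0.45871513 0.14485815 0.14577033] [-4.3 -1.3 14.7]
fork 4885 [-0.082  -0.0375 -0.011 ] [-0.0319  0.0001  0.032 ] [0.1313 0.1332 0.137 ]
 z near tips 0.13306542306928748 z near pin 0.13324963332533818
-0.088 288 edges [-0.0324 -0.0157  0.0161  0.0331] slot mid 0.0002 side mid 0.0003
-0.078 503 edges [-0.0325 -0.0156  0.0161  0.033 ] slot mid 0.0002 side mid 0.0002
-0.068 488 edges [-0.0328 -0.0157  0.0155  0.0331] slot mid -0.0001 side mid 0.0002
-0.058 380 edges [-0.0328 -0.0157  0.0154  0.0323] slot mid -0.0002 side mid -0.0002
stub [-0.063  -0.0535 -0.0439] [0.1171 0.1259 0.1369]
plate [0.0108 0.014  0.0182] [0.00025229 0.01410749]
11.0667
```

```bash
python3 - <<'E'
from fit import *
s=dict(np.load("w2.npz"));X,Y,Z=rackpts(wcloud(s),P0)
m=(X>-.1)&(X<-.005)&(abs(Y)<.045)&(Z>.129)&(Z<.1345);x,y=X[m],Y[m]
for a in(-.03,-.025,-.02,.02,.025,.03):print("tip",a,np.sort(x[abs(y-a)<.002])[:3].round(4))
for a in(-.006,-.003,0,.003,.006):print("slot end",a,np.sort(x[abs(y-a)<.0015])[:3].round(4))
m=(X>-.1)&(X<-.005)&(abs(Y)<.045)&(Z>.1352)&(Z<.139);x,y=X[m],Y[m];print("rim",m.sum())
def f(p):  # ring with fitted centre, mean radius
    return np.hypot(x-p[0],y-p[1])-p[2]
r=least_squares(f,[-.054,0,.027],loss="soft_l1",f_scale=.001);print(r.x.round(4),np.percentile(f(r.x),[2,50,98]).round(4))
# slot half-round edge points: gaps in polar around seat
# holder from w1,w2
for n in("w1.npz","w2.npz"):
    P=wcloud(dict(np.load(n))).reshape(-1,3);P=P[~np.isnan(P[:,0])]
    c=P[(np.hypot(P[:,0]-.4327,P[:,1]+.045)<.03)]
    for z0,z1 in((.115,.122),(.1215,.127)):
        k=c[(c[:,2]>z0)&(c[:,2]<z1)]
        if len(k)>10:print(n,z0,len(k),np.round(cv2.minEnclosingCircle((k[:,:2]*1000).astype(np.float32)),1) if 0 else cv2.minEnclosingCircle((k[:,:2]*1000).astype(np.float32)),k.mean(0).round(4))
for yw in (T0,T0+np.pi,T0+np.pi/2,T0-np.pi/2):
  for p in([.4325,-.0455,.15],[.4325,-.0455,.4],W(-.0535,0,.165),W(-.0535,0,.32)):
    j=arm.ik(p,quat(yw));print(round(yw,2),None if j is None else np.round(j,2))
E
```

```text
tip -0.03 [-0.0846 -0.0845 -0.0837]
tip -0.025 [-0.0854 -0.0853 -0.0852]
tip -0.02 [-0.0853 -0.0853 -0.0853]
tip 0.02 [-0.0852 -0.0852 -0.0851]
tip 0.025 [-0.0852 -0.0852 -0.0852]
tip 0.03 [-0.0836 -0.0827 -0.0827]
slot end -0.006 [-0.0393 -0.0392 -0.0384]
slot end -0.003 [-0.0383 -0.0381 -0.0376]
slot end 0 [-0.0376 -0.0375 -0.0374]
slot end 0.003 [-0.0384 -0.0381 -0.0376]
slot end 0.006 [-0.0393 -0.0393 -0.0384]
rim 939
[-0.0532  0.      0.0282] [-0.0031  0.      0.0029]
w1.npz 0.115 128 ((433.8625183105469, -43.1219367980957), 19.06893539428711) [ 0.4336 -0.0335  0.1198]
w1.npz 0.1215 558 ((433.90618896484375, -42.31312561035156), 18.111230850219727) [ 0.434  -0.0413  0.1246]
w2.npz 0.115 183 ((433.9962158203125, -42.52914047241211), 19.012977600097656) [ 0.4345 -0.0334  0.1197]
w2.npz 0.1215 821 ((433.9692077636719, -42.460304260253906), 18.64008331298828) [ 0.4342 -0.0407  0.1247]
-0.18 [-0.53  0.27  0.63  2.17 -0.23  0.76  1.64]
-0.18 [-0.69 -0.03  0.67  1.77  0.02  1.39  1.37]
-0.18 [-0.8   0.32  0.5   2.03 -0.21  0.84  1.21]
-0.18 [-0.88  0.15  0.55  1.81 -0.08  1.2   1.08]
2.96 [-0.89  0.44  1.17  2.19 -0.54  0.85 -1.12]
2.96 [-0.4  -0.    0.39  1.76  0.    1.39 -1.77]
2.96 [-1.26  0.56  1.24  2.06 -0.65  0.99 -1.43]
2.96 [-1.35  0.23  1.17  1.84 -0.23  1.22 -1.86]
1.39 [ 0.56  0.33 -0.7   2.09  0.3   0.81  2.64]
1.39 None
1.39 [-0.6   0.3   0.25  2.02 -0.1   0.83  2.66]
1.39 [-0.67  0.14  0.3   1.8  -0.05  1.21  2.6 ]
-1.75 [-0.69  0.31  0.85  2.18 -0.33  0.78  0.19]
-1.75 [-0.88 -0.05  0.85  1.78  0.04  1.39 -0.22]
-1.75 [-1.    0.37  0.78  2.05 -0.34  0.86 -0.21]
-1.75 [-1.1   0.16  0.82  1.83 -0.13  1.21 -0.43]
```

```bash
cat > nut.py <<'E'
from fit import *
def nut(s,guess,ztop,r0=.018):
    # circle fit to the outline of the nut's side points in the wrist view, plus enclosing circle of the top
    P=wcloud(s).reshape(-1,3);P=P[~np.isnan(P[:,0])]
    c=P[np.hypot(P[:,0]-guess[0],P[:,1]-guess[1])<.028]
    out={}
    for z0,z1 in((-.025,-.007),(-.0065,.003)):
        k=c[(c[:,2]>ztop+z0)&(c[:,2]<ztop+z1)]
        d=lambda p:np.hypot(k[:,0]-p[0],k[:,1]-p[1])-r0
        if z1<0:
            r=least_squares(d,guess,loss="soft_l1",f_scale=.0007);print("side fit",len(k),r.x.round(4),np.percentile(d(r.x),[10,50,90]).round(4))
        (a,b),rr=cv2.minEnclosingCircle((k[:,:2]*1000).astype(np.float32));print("encl",z1,len(k),round(a,1),round(b,1),round(rr,1),pc(k[:,2]))
E
python3 - <<'E'
from nut import *
q=quat(T0);c,si=np.cos(T0),np.sin(T0)
g=np.array([.433,-.0445])
v=g+.0532*np.array([c,si])
arm.grip(.065)
arm.move_to([v[0],v[1],.30],q)
s=snap("wrist");np.savez("w3.npz",**s)
nut(s,g,.125)
X,Y,Z=rackpts(wcloud(s),g)
P=wcloud(s).reshape(-1,3);P=P[~np.isnan(P[:,0])]
k=P[(np.hypot(P[:,0]-g[0],P[:,1]-g[1])<.075)&(abs(P[:,2]-.078)<.0035)];print("block",cv2.minAreaRect((k[:,:2]*1000).astype(np.float32)),np.median(k[:,2]))
i=s["img"][:,:,::-1];cv2.imwrite("pics/w3.png",i);print(arm.read_time_s(),arm.read_eef_pos())
E
```

```text
side fit 1 [ 0.4351 -0.0436] [0. 0. 0.]
encl -0.007 1 451.8 -36.8 0.0 [0.1123 0.1123 0.1123]
encl 0.003 1460 434.2 -43.1 18.6 [0.1207 0.125  0.1269]
block ((434.4951171875, -42.97687530517578), (90.88253784179688, 90.81417846679688), 21.325298309326172) 0.07812475503143451
12.3 [ 0.48579659 -0.0528839   0.30008922]
```

View pics/w3.png

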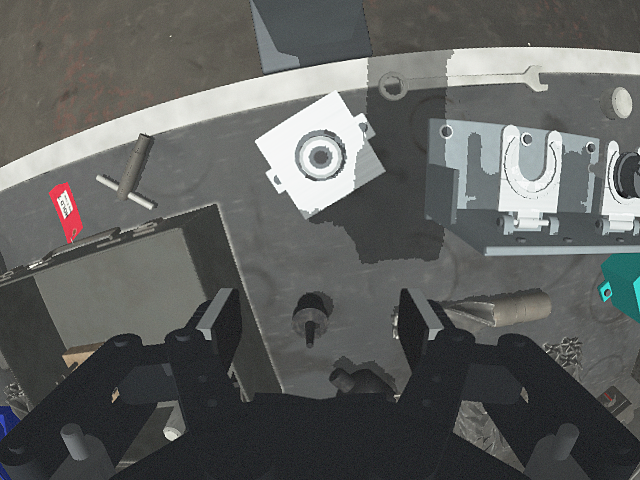

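The view shows the holder at (320,157) in the block and the fork lying level at (532,165). I grasp the holder and lift it.

```bash
python3 - <<'E'
from nut import *
q=quat(T0);f0=np.array(arm.read_contact_force())
h=np.array([.4342,-.0430])
F=lambda:(np.array(arm.read_contact_force())-f0).round(1)
arm.move_to([*h,.19],q)
print("down",arm.move_l([*h,.103],feed=.12,max_force=8),arm.read_eef_pos(),F())
arm.grip(.03,60);print("grip",arm.read_width(),arm.read_grasp_force(),F())
print("lift",arm.move_l([*h,.125],feed=.05,max_force=30),F())
arm.move_l([*h,.29],feed=.2)
arm.hold(.2);print(F(),np.array(arm.read_ft_torque()).round(2),arm.read_width(),arm.read_eef_pos(),arm.read_time_s())
s=snap("side");np.savez("s3.npz",**s);P=cloud(s).reshape(-1,3);P=P[~np.isnan(P[:,0])]
k=P[(np.hypot(P[:,0]-h[0],P[:,1]-h[1])<.035)&(P[:,2]>.17)&(P[:,2]<.265)]
for z in np.arange(.175,.28,.01):
    m=abs(k[:,2]-z)<.003
    if m.sum()>3:print(round(z,3),m.sum(),k[m].mean(0).round(4),np.ptp(k[m][:,0]).round(4))
i=s["img"][:,:,::-1][170:400,230:460];cv2.imwrite("pics/s3.png",cv2.resize(i,(600,600),interpolation=cv2.INTER_CUBIC))
E
```

```text
down False [ 0.43500735 -0.04313517  0.10366351] [ 0.5 -1.3 -0.8]
grip 0.03449483668884622 58.43626056332141 [-3.  -1.  10.4]
lift False [-0.1 -0.9 -6.3]
[-0.4 -1.  -4.8] [ 0.02 -0.03 -0.03] 0.03452191175543597 [ 0.43366194 -0.04303234  0.28908608] 15.8917
0.195 15 [ 0.4304 -0.0462  0.1962] 0.0088
0.205 22 [ 0.4304 -0.0455  0.2051] 0.0077
0.215 35 [ 0.4294 -0.0487  0.2154] 0.0137
0.225 49 [ 0.4289 -0.0496  0.225 ] 0.0172
0.235 57 [ 0.4289 -0.0506  0.2349] 0.0203
0.245 64 [ 0.4281 -0.0511  0.2449] 0.0224
0.255 76 [ 0.4279 -0.0523  0.2549] 0.0243
0.265 47 [ 0.4254 -0.0587  0.2641] 0.0433
```

View pics/s3.png

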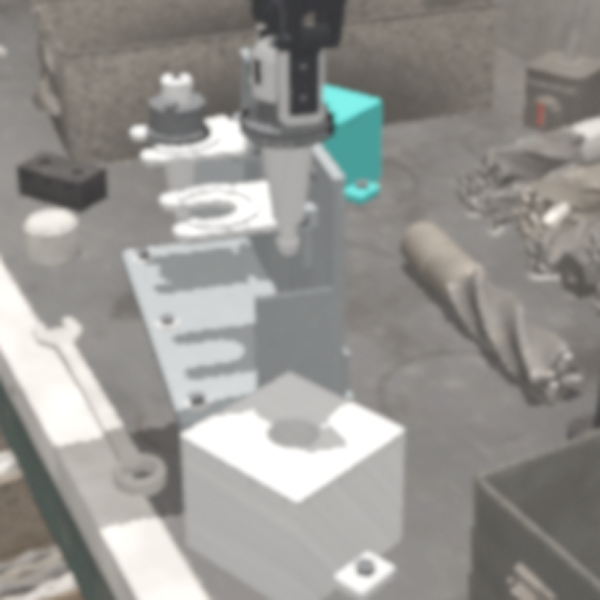

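The view shows the holder held upright, lifted clear of the block, with the fork level behind it. I carry it over the fork, lower the taper part way into the slot, and feel the slot's sides.

```bash
cat >> w.py <<'E'
def inrack(p=None):
    p=np.array(arm.read_eef_pos() if p is None else p);c,s=np.cos(T0),np.sin(T0);d=p[:2]-P0
    return np.array([d@[c,s],d@[-s,c],p[2]])
E
python3 - <<'E'
from fit import *
q=quat(T0);SX,SY=-.0532,.0001
arm.move_to(W(SX,SY,.29),q);arm.hold(.2)
print("over",inrack().round(4))
print("down",arm.move_l(W(SX,SY,.1837),feed=.08,max_force=8));arm.hold(.2);print(inrack().round(4),np.array(arm.read_contact_force()).round(1))
z=.1837
f0=np.array(arm.read_contact_force())
for dx,dy in((0,-.007),(0,.007),(.007,0)):
    h=arm.move_l(W(SX+dx,SY+dy,z),feed=.012,max_force=5)
    f=np.array(arm.read_contact_force())-f0;c,s=np.cos(T0),np.sin(T0)
    print((dx,dy),h,inrack().round(4),"Frack",np.round([f[0]*c+f[1]*s,-f[0]*s+f[1]*c,f[2]],1))
    arm.move_l(W(SX,SY,z),feed=.03)
arm.hold(.2);print(inrack().round(4),arm.read_time_s())
E
```

```text
over [-0.0529 -0.001   0.2901]
down False
[-0.0531  0.0002  0.184 ] [ 0.2 -1.2 -4.6]
(0, -0.007) False [-0.0531 -0.0063  0.1838] Frack [ 0.2  6.  -1.2]
(0, 0.007) True [-0.0537  0.0048  0.1829] Frack [ 0.8  0.5 -0.6]
(0.007, 0) False [-0.0467  0.0002  0.1836] Frack [-3.5  1.7  1.8]
[-5.290e-02  1.000e-04  1.838e-01] 21.8917
```

```bash
cat > probe.py <<'E'
from fit import *
c,s=np.cos(T0),np.sin(T0)
def avg(n=12):
    f=[];p=[]
    for _ in range(n):
        f.append(arm.read_contact_force());p.append(inrack());arm.hold(.01)
    f=np.mean(f,0);return np.array([f[0]*c+f[1]*s,-f[0]*s+f[1]*c,f[2]]),np.mean(p,0)
def sweep(x0,y0,z,dirs,steps,lim=6):
    b,p=avg(20);print("base",b.round(2),p.round(4))
    for dx,dy in dirs:
        for d in steps:
            arm.move_l(W(x0+dx*d,y0+dy*d,z),feed=.03,max_force=15)
            f,p=avg();f-=b;print((dx,dy),round(d*1000,1),p[:2].round(4),f.round(1))
            if abs(f[:2]@[dx,dy])>lim:break
        arm.move_l(W(x0,y0,z),feed=.04)
E
python3 - <<'E'
from probe import *
SX,SY=-.0532,.0001
print("down",arm.move_l(W(SX,SY,.1707),feed=.03,max_force=7))
sweep(SX,SY,.1707,((0,-1),(0,1),(1,0)),np.arange(.001,.0061,.001))
print(arm.read_time_s())
E
```

```text
down False
base [-0.02 -0.11 -4.53] [-5.310e-02  1.000e-04  1.707e-01]
(0, -1) 1.0 [-0.0532 -0.0009] [ 0.1 -0.  -0.3]
(0, -1) 2.0 [-0.0532 -0.0019] [ 0.  -0.  -0.2]
(0, -1) 3.0 [-0.0532 -0.0029] [ 0.1  0.1 -0. ]
(0, -1) 4.0 [-0.0532 -0.0037] [-0.1  1.1 -0.5]
(0, -1) 5.0 [-0.0531 -0.0044] [ 0.2  4.2 -0.7]
(0, -1) 6.0 [-0.0531 -0.0049] [ 0.4  6.6 -1.5]
(0, 1) 1.0 [-0.0532  0.0009] [ 0.   0.  -0.1]
(0, 1) 2.0 [-0.0532  0.0021] [-0.   0.3 -0.1]
(0, 1) 3.0 [-0.0532  0.003 ] [ 0.2 -0.5  0.2]
(0, 1) 4.0 [-0.0532  0.0037] [ 0.3 -2.9  0.5]
(0, 1) 5.0 [-0.0532  0.0042] [ 0.5 -5.3  0.8]
(0, 1) 6.0 [-0.0531  0.0046] [ 0.7 -7.6  1.6]
(1, 0) 1.0 [-0.0522  0.0004] [0.1 0.1 0. ]
(1, 0) 2.0 [-0.0512  0.0001] [-0.   0.1  0. ]
(1, 0) 3.0 [-0.0501  0.0001] [-0.  -0.  -0.3]
(1, 0) 4.0 [-0.0494  0.0001] [-1.3  0.   0. ]
(1, 0) 5.0 [-0.0487  0.0001] [-4.1  0.2  2.2]
(1, 0) 6.0 [-0.0481  0.0001] [-6.6 -0.1  4.3]
29.8417
```

```bash
python3 - <<'E'
from probe import *
SX,SY=-.0529,-.0002
arm.move_l(W(SX,SY,.1707),feed=.03);b,p=avg();print(b.round(2),p.round(4))
for z in np.arange(.1695,.152,-.0012):
    h=arm.move_l(W(SX,SY,z),feed=.02,max_force=7);f,p=avg(6);print(round(z,4),h,p.round(4),(f-b).round(1))
    if h or f[2]-b[2]>4:break
print(arm.read_time_s())
E
```

```text
[-0.06  0.17 -4.76] [-0.0526 -0.0002  0.1707]
0.1695 False [-0.0529 -0.0002  0.1694] [ 0.2 -0.2 -0.2]
0.1683 False [-0.0529 -0.0002  0.1682] [0.2 0.2 0.2]
0.1671 False [-0.0529 -0.0002  0.167 ] [-0.1 -0.1  0.3]
0.1659 False [-0.053  -0.0002  0.1658] [ 0.1 -0.2  0.4]
0.1647 False [-0.0529 -0.0002  0.1646] [-0.1 -0.3 -0. ]
0.1635 False [-0.0529 -0.0002  0.1634] [0.3 0.2 0.1]
0.1623 False [-0.0529 -0.0002  0.1622] [-0.1  0.   0.2]
0.1611 False [-0.0529 -0.0002  0.161 ] [-0.2 -0.1 -0.1]
0.1599 False [-0.0529 -0.0002  0.1598] [-0.2  0.1 -0. ]
0.1587 False [-5.280e-02 -1.000e-04  1.588e-01] [-0.7 -0.   2.5]
0.1575 False [-5.300e-02 -1.000e-04  1.581e-01] [-4.8 -1.5 12.6]
33.4917
```

```bash
python3 - <<'E'
from probe import *
P=cloud(dict(np.load("s3.npz"))).reshape(-1,3);P=P[~np.isnan(P[:,0])]
k=P[(np.hypot(P[:,0]-.434,P[:,1]+.043)<.035)&(P[:,2]>.17)&(P[:,2]<.29)];print("stud bottom",np.sort(k[:,2])[:4].round(4))
r=np.hypot(k[:,0]-.4333,k[:,1]+.044)
print("flange lowest",np.sort(k[(r>.019)&(r<.026)][:,2])[:8].round(4))
SX,SY=-.0529,-.0002
arm.move_l(W(SX,SY,.1585),feed=.03);print("z",avg()[1].round(4))
sweep(SX,SY,.1585,((-1,0),(0,-1),(0,1),(1,0)),(.0015,.003,.0045),lim=5)
print(arm.read_time_s())
E
```

```text
stud bottom [0.1938 0.1947 0.195  0.1952]
flange lowest [0.2628 0.2628 0.2629 0.2632 0.2632 0.2633 0.2633 0.2634]
z [-5.290e-02 -1.000e-04  1.586e-01]
base [-1.8   0.06  1.34] [-5.290e-02 -1.000e-04  1.585e-01]
(-1, 0) 1.5 [-0.054  -0.0002] [ 3.3  0.2 -3.3]
(-1, 0) 3.0 [-0.0554 -0.0002] [ 6.5 -0.2 -5.3]
(0, -1) 1.5 [-0.054  -0.0011] [-3.   2.4  3. ]
(0, -1) 3.0 [-0.0536 -0.0021] [-1.7  4.6  0.9]
(0, -1) 4.5 [-0.0534 -0.0028] [-0.9  7.2 -0.8]
(0, 1) 1.5 [-0.0531  0.0006] [-1.6 -2.9  2.6]
(0, 1) 3.0 [-0.0529  0.0016] [-1.1 -5.7  2.9]
(1, 0) 1.5 [-0.0522  0.    ] [-4.1 -0.6  4.5]
(1, 0) 3.0 [-0.0517  0.    ] [-8.  -0.5  8.5]
38.175
```

The flange is on the recess floor: origin at about 0.1325 m, with the rim blocking it sideways. I centre it, release, and check.

```bash
python3 - <<'E'
from probe import *
arm.move_l(W(-.0536,-.0002,.1585),feed=.02);f,p=avg();print(f.round(1),p.round(4))
arm.grip(.055);print(arm.read_width());f,p=avg();print(f.round(1))
arm.move_l(W(-.0536,-.0002,.30),feed=.12,max_force=6)
arm.move_to(W(-.00,0,.32),quat(T0))
s=snap("wrist");np.savez("w4.npz",**s);t=snap("side")
a=cv2.resize(t["img"][:,:,::-1][150:350,230:430],(400,400),interpolation=cv2.INTER_CUBIC)
b=cv2.resize(s["img"][:,:,::-1][80:280,220:420],(400,400),interpolation=cv2.INTER_CUBIC)
cv2.imwrite("pics/end.png",np.hstack([a,b]))
X,Y,Z=rackpts(wcloud(s),P0)
for n,x0,y0 in(("holder",-.0532,0),("arbor",-.0535,.126)):
    m=(np.hypot(X-x0,Y-y0)<.03);print(n,"top z",np.percentile(Z[m],[90,97,99.5]).round(4))
    k=m&(Z>.172);print(cv2.minEnclosingCircle((np.c_[X[k],Y[k]]*1000).astype(np.float32)))
    k=m&(Z>.1395)&(Z<.1445)&(X<x0-.015);print(" flange z",pc(Z[k]),k.sum())
    k=m&(Z>.128)&(Z<.15)&(X>x0-.03)&(X<x0-.018);print(" low",np.histogram(Z[k],np.arange(.128,.15,.002)))
print(arm.read_time_s(),inrack())
E
```

```text
[-0.1  1.1 -1. ] [-0.0532 -0.      0.1585]
0.05473519305732925
[-0.1 -0.1 -0.1]
holder top z [0.1801 0.1808 0.1816]
((-54.19473648071289, 0.08036158978939056), 18.51523208618164)
 flange z [0.1398 0.1411 0.1426] 235
 low (array([  0,  11,  40,  38,  16,  13, 160,  20,   0,   0]), array([0.128, 0.13 , 0.132, 0.134, 0.136, 0.138, 0.14 , 0.142, 0.144,
       0.146, 0.148]))
arbor top z [0.1804 0.1816 0.1824]
((-53.35417556762695, 127.57913208007812), 11.221833229064941)
 flange z [0.1404 0.142  0.1439] 110
 low (array([ 1,  3, 38, 29, 15,  1, 38, 45,  2,  3]), array([0.128, 0.13 , 0.132, 0.134, 0.136, 0.138, 0.14 , 0.142, 0.144,
       0.146, 0.148]))
40.725 [-8.58047697e-04 -9.87607392e-05  3.19029800e-01]
```

View pics/end.png

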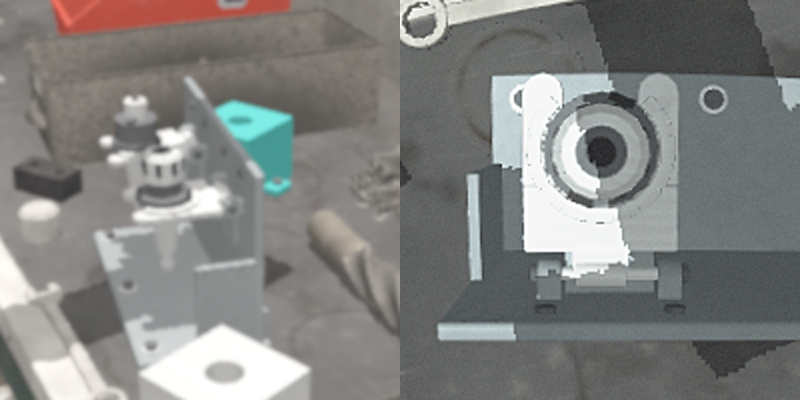

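The holder hangs upright at (165,180) in the left half. In the right half its flange is centred in the recess at (600,150). Its top is at about 0.180 m, as expected for seated.

```bash
python3 -c "
from rig import arm
print(arm.finish_job())"
```

```text
the job is handed in; nothing more can be done
None
```

The fork is down on its stop, and the collet holder hangs released and seated in its recess. I handed the job in at about 41 s of the 64 s allowed; the hand-in did not report a verdict.

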